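Tip open the scrap caddy's rocker lid

TASK

Open the larger of the two kitchen scrap caddies standing in the sink: press the ribbed thumb pad at one end of its rocker lid well down, so that the other end, the one with the lip, tips up, and let go so that it stays open. Leave the caddy standing where it is and do not move the lid of the smaller caddy.

Things in the scene. Friction and masses are not known exactly. Their poses are not given: they have to be found in the camera images.
- scrap_caddy: Larger scrap caddy: loose white plastic box, 150 mm long (x) x 90 wide (y) x 150 high, 1 to 1.6 kg, on the sink floor (z = 0; sink walls 180 mm high), any yaw. Grey lid between its side walls rocks like a seesaw on pins on the line x = 0, z = 142 mm. Thumb pad end at -x, lip end at +x. The end wall under the pad is cut down to 110 mm, leaving room for fingers. Origin: centre of underside.
- scrap_caddy_pad (a point): Middle of the top of the thumb pad: black ribbed rubber, 39 mm (along the lid) x 56 mm, near the -x end of the larger caddy's lid, 48 mm from the pivot line and 23 mm from the lid's end. Moves and tilts with the lid: 147 mm above the sink floor when level, about 123 mm with the lid fully tipped.
- scrap_lid (a joint): Angle of the larger caddy's lid (rad): 0 level, positive with pad end down and lip end up; stops at -0.3 and +0.5. Stays where it is left (dry friction, no spring): pressing the pad takes 2 to 5 N all the way, more only at the stop. Starts about level or with the pad end raised. Lip: upstanding grey rib, 56 mm wide, 12 mm high, at the +x end.
- small_lid (a joint): Angle (rad, 0 level) of the lid of the smaller caddy, of the same kind but 100 x 66 x 100 mm high, loose in the sink; nearly level at the start; to be left alone.

How it is judged:
By the outcome, as a careful person would: the job done as asked, in the order asked, and still so for the second after the job is handed in, with the robot touching nothing.
It also fails if it takes over 32 s, if anything falls off the work surface, if the arm or the gripper's body presses on something with over 40 N, if the wrist force passes 120 N, or if a joint passes its speed limit or range.

ROBOT

A 6-joint arm with a two-finger parallel gripper is mounted at the origin on a cart in front of the work surface, level with it; the furniture and walls round the work are solid. World frame = base frame: x ahead of the robot, y to its left, z up, the work surface at z = 0. Lengths are in mm, angles in rad, forces in N, time in s.
With the tool pointing down it reaches from about 300 to 875 mm from the base axis. Payload 4.2 kg.
Tool frame: the origin (TCP) lies on the centre line of the jaws, within the pads' length; the fingertips stand 25 mm ahead of it and the grasp point (between the pads) lies 6 mm ahead of it; z points along the fingers, y is the line along which they close (so a half turn about z gives the same grasp; the last joint's range is limited). The gripper opens to 85 mm and grips with 20 to 120 N. Pads are 22 mm wide; open, the fingers measure 114 mm over their backs; the gripper's body (76 mm by 85 mm) begins 54 mm behind the grasp point. The pads swing forward as they close: fully open they stand 13 mm farther back than shut.
Start: joints at [-1.135, 0.32, 1.565, -0, 1.257, -0.02], TCP at [253.108, -516.309, 256.338] pointing down, gripper open.
Joint ranges: [-3.11, 3.11], [-0.84, 2.01], [0.21, 2.61], [-1.34, 4.49], [0.05, 2.63], [-2.56, 2.56]. Speed limits (rad/s): [2.57, 2.57, 3.14, 3.14, 3.14, 3.14].

INTERFACE

Orientations are given as a unit quaternion [x, y, z, w].
In Python, from workcell import env gives the robot as it stands. The module is installed in compiled form; this text tells all that it offers. Calls block until the motion is done:
- env.reach(position, orientation): joint-space move of the TCP to a pose.
- env.move_straight(position, orientation=None, vel=150): straight line of the TCP; orientation=None keeps the orientation; vel is the mean speed in mm/s.
- env.movej(angles): joint-space move.
- env.move_gripper(opening): opening from 0.0 (shut) to 1.0 (fully open); the grip force is fixed at half the most; returns when the fingers have stopped.
- env.dwell(seconds).
- env.solve_ik(position, orientation): joint angles nearest the present ones, or None.
- env.get_image(name): name is "side" or "top" or "wrist"; returns a dict with "pixels" (420x560x3 uint8, red, green, blue), "fovy" (degrees; the focal length in pixels is half the picture's height over the tangent of half this angle, whatever the lens; pixels are square), "cx", "cy" (the principal point, pixels), "D" ([k1, k2, p1, p2, k3] as OpenCV has them; the pictures are not rectified), "extrinsics" (4x4, takes a point from camera to world coordinates); the wrist camera has in their place "hand_eye" (4x4, takes a point from camera to tool coordinates, whose origin is the TCP and whose axes are the flange's). Camera axes: x right, y down, z forward; pixel columns grow to the right and rows downward; lengths in mm; the calibration is good to about 2 mm. A picture is of the moment at which its call begins: read the wrist's pose just before it. There is no depth.
A pose or a line that the arm cannot do raises env.Unreachable and nothing moves.
- env.sign_off(): hands the job in; it is judged then, once.
Trained networks look in the newest picture that a camera, given by its name, has taken for a name from the list of things; names that differ only in an ending like _2 or _b are one class to them, and where a whole thing is asked for, a point or a joint stands for the part that bears it (a point fixed in the world has none). Each returns a list of dicts, best first, with "conf" (0 to 1); they miss things now and then, are a little off and sometimes report something else, mostly with a low value. They report only what shows in the picture. A call takes as long as a camera call.
- env.trace(target, camera): "pixels" (420x560 bool, what is visible of it) and "extent" ([left, top, right, bottom] in pixels, round what is visible of it).
Readings, each from a call of its own:
- env.read_time(): time.
- env.read_joint_positions(): joint angles.
- env.read_joint_velocities(): joint speeds.
- env.read_joint_torque(): joint torques, N m.
- env.read_ee_pos(): TCP position.
- env.read_tool_rot(): TCP orientation.
- env.read_wrist_force(): force on the tool from outside, world axes, zero at the start.
- env.read_ft_torque(): the same for the moment, N m.
- env.read_gripper_width(): opening from 0.0 (shut) to 1.0 (fully open).
- env.read_grasp_force(): force on a finger pad.
Only numpy, scipy, OpenCV 4.12 (cv2) and the standard library are available. Lean on these libraries where they do the work, as an engineer would, in place of code of your own. Each camera call takes 0.05 s, during which the arm holds its last target. There are 200 camera calls.

## Working session

There is one attempt and no reset: what is moved stays moved. The work goes in short steps, each a Python script; the robot and the scene stay as the last script left them, time stands still between calls to the robot, and variables do not carry over. Pictures are saved under pics/ and viewed, at most 10 in all, crops included, and the job is handed in when it is done.

```bash
mkdir -p pics; cat > h.py <<'E'
import numpy as np, cv2
from workcell import env
def K(im):
    f=im["pixels"].shape[0]/2/np.tan(np.radians(im["fovy"])/2)
    return np.array([[f,0,im["cx"]],[0,f,im["cy"]],[0,0,1.]])
def ray(im,uv,T):
    p=cv2.undistortPoints(np.array(uv,float).reshape(-1,1,2),K(im),np.array(im["D"],float)).reshape(-1,2)
    d=np.c_[p,np.ones(len(p))]@T[:3,:3].T
    return T[:3,3],d
def atz(im,uv,z,T=None):
    T=np.array(im["extrinsics"]) if T is None else T
    o,d=ray(im,uv,T)
    return o+d*((z-o[2])/d[:,2])[:,None]
def proj(im,P,T=None):
    T=np.array(im["extrinsics"]) if T is None else T
    Ti=np.linalg.inv(T)
    r=cv2.Rodrigues(Ti[:3,:3])[0]
    return cv2.projectPoints(np.array(P,float).reshape(-1,1,3),r,Ti[:3,3],K(im),np.array(im["D"],float))[0].reshape(-1,2)
E
python3 - <<'E'
from h import *
for n in("top","side"):
    im=env.get_image(n); print(n,np.array(im["extrinsics"])[:3,3].round())
    p=cv2.cvtColor(im["pixels"],cv2.COLOR_RGB2BGR).copy()
    for t,z in(("scrap_caddy",150),("scrap_caddy_pad",147),("scrap_lid",142),("small_lid",100)):
        for r in env.trace(t,n)[:3]:
            v,u=np.nonzero(r["pixels"]); c=[u.mean(),v.mean()]
            print(t,round(r["conf"],2),np.round(r["extent"]),np.round(c,1),len(u),atz(im,[c],z).round(0)[0])
    cv2.imwrite(f"pics/{n}0.png",p)
E
```

```text
top [ 323. -152.  939.]
scrap_caddy 0.56 [160. 148. 247. 238.] [203.4 192.9] 4490 [532.  -9. 150.]
scrap_caddy_pad 0.86 [161. 156. 235. 222.] [198.5 187.9] 2692 [543.   2. 147.]
scrap_lid 0.8 [159. 152. 241. 223.] [198.3 187.7] 2757 [545.   4. 142.]
small_lid 0.56 [286. 215. 333. 251.] [309.2 233.2] 1164 [ 466. -220.  100.]
side [502. 493. 657.]
scrap_caddy 0.67 [217. 218. 308. 310.] [262.4 265. ] 6104 [539.  37. 150.]
scrap_caddy_pad 0.84 [218. 222. 305. 302.] [265.4 258. ] 3501 [535.  19. 147.]
scrap_lid 0.81 [226. 222. 304. 299.] [265.6 257.9] 3423 [535.  14. 142.]
small_lid 0.65 [291. 178. 323. 205.] [304.4 191.7] 677 [ 464. -216.  100.]
```

```bash
python3 - <<'E'
import cv2,numpy as np
a=cv2.imread("pics/top0.png")[130:290,130:370]; b=cv2.imread("pics/side0.png")[150:340,190:350]
cv2.imwrite("pics/a.png",cv2.resize(a,None,fx=3.3,fy=3.3,interpolation=2)); cv2.imwrite("pics/b.png",cv2.resize(b,None,fx=3,fy=3,interpolation=2))
E
```

```text
(no output)
```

View pics/a.png

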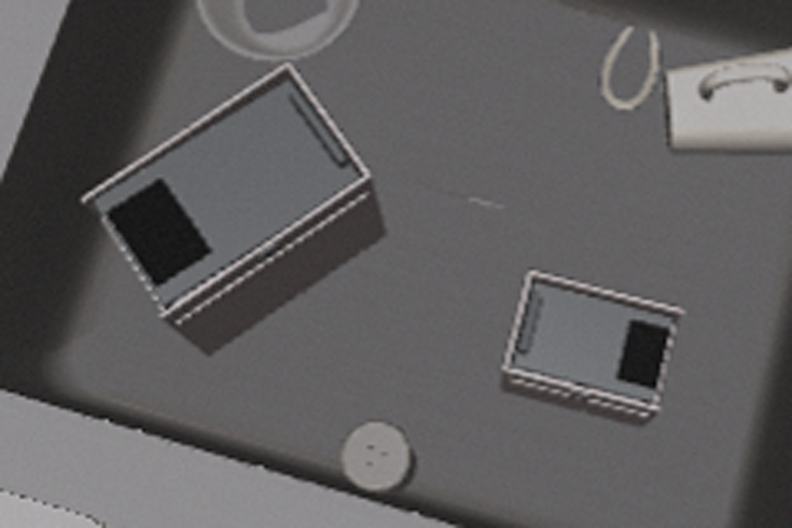

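View pics/b.png

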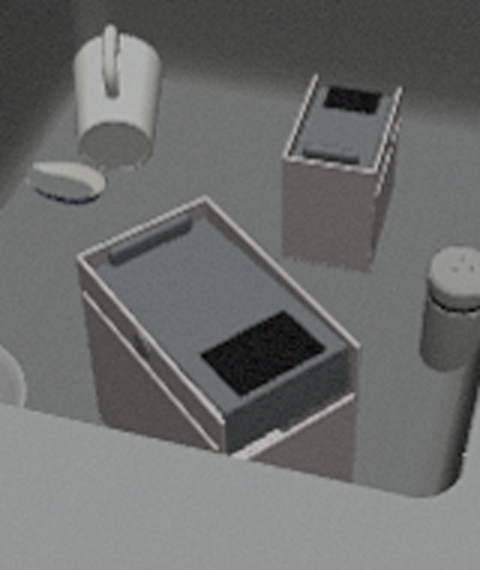

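View pics/top0.png

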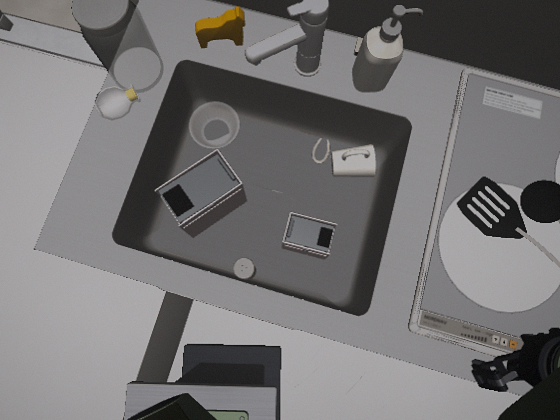

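The crops show the larger caddy on the left of the sink. Its pad is at about (178,200) in the top view and (278,267) in the side view, with the lip at the far upper-right end. I'll triangulate the pad and the box corners.

```bash
python3 - <<'E'
from h import *
t=env.get_image("top"); s=env.get_image("side")
ut=np.array([[160,232]])/3.3+[130,130]; us=np.array([[264,352]])/3+[190,150]
def tri(a,b):
    o1,d1=ray(t,a,np.array(t["extrinsics"]));o2,d2=ray(s,b,np.array(s["extrinsics"]))
    k=np.linalg.lstsq(np.c_[d1[0],-d2[0]],o2-o1,rcond=None)[0]
    p,q=o1+k[0]*d1[0],o2+k[1]*d2[0]; return (p+q)/2,np.linalg.norm(p-q)
print("pad",tri(ut,us))
c=atz(t,np.array([[288,65],[370,177],[167,318],[85,200]])/3.3+130,150); print(c.round(1))
print("len",[np.linalg.norm(c[i]-c[(i+1)%4]).round(1) for i in range(4)])
C=c.mean(0);ax=(c[0]+c[1]-c[2]-c[3])/2;yaw=np.arctan2(ax[1],ax[0]);print("centre",C,"yaw",yaw)
# lip / pad edge midpoints crop -> level check
for nm,a,b in(("lip",(318,130),(150,240)),):
    print(nm,tri(np.array([a])/3.3+130,np.array([b])/3+[190,150]))
cs=atz(s,np.array([[205,198],[80,258]])/3+[190,150],150);print("side corners",cs.round(1))
print("pad pred",C+np.array([-48*np.cos(yaw),-48*np.sin(yaw),-3]), env.read_tool_rot(), env.read_time())
print("atz for tall things",atz(t,[[250,50],[385,20],[300,5],[235,90]],[300]).round(0))
E
```

```text
pad (array([515.43995444,  39.8054255 , 147.95973939]), np.float64(2.102665547477845))
[[622.3 -31.  150. ]
 [552.7 -83.7 150. ]
 [464.5  31.2 150. ]
 [534.6  85.4 150. ]]
len [np.float64(87.4), np.float64(144.9), np.float64(88.6), np.float64(145.7)]
centre [5.43505900e+02 4.86133444e-01 1.50000000e+02] yaw -0.9206295162917567
lip (array([583.30677742, -50.38511018, 143.28455678]), np.float64(0.3806333721799708))
side corners [[552.3 -80.3 150. ]
 [620.6 -27.7 150. ]]
pad pred [514.45057886  38.69330957 147.        ] [9.74145372e-01 2.25922088e-01 1.86356004e-05 6.47700258e-05] 0.6
atz for tall things [[ 749. -100.  300.]
 [ 815. -336.  300.]
 [ 842. -186.  300.]
 [ 673.  -78.  300.]]
```

```bash
cat >> h.py <<'E'
from scipy.spatial.transform import Rotation as Ro
yaw=-0.92; ex=np.array([np.cos(yaw),np.sin(yaw),0])
C=np.array([544.,0.7,0])
def quat(sg):
    x=sg*ex; z=np.array([0,0,-1.]); return Ro.from_matrix(np.c_[x,np.cross(z,x),z]).as_quat()
PT=C-51*ex
E
python3 - <<'E'
from h import *
p=PT+[0,0,300]
o=[(q,env.solve_ik(p,q)) for q in(quat(1),quat(-1))]
o=[a for a in o if a[1] is not None]
j=env.read_joint_positions()
q,ang=min(o,key=lambda a:np.abs(np.array(a[1])-j).max()); print(np.round(ang,2))
np.save("q.npy",q)
e=env.read_ee_pos(); env.move_straight([e[0],e[1],330],vel=200)
env.move_gripper(0.0)
env.reach(p,q)
env.move_straight(PT+[0,0,190],vel=150)
print(env.read_ee_pos(),env.read_wrist_force(),env.read_time())
for n in("side","wrist"):
    im=env.get_image(n); x=cv2.cvtColor(im["pixels"],cv2.COLOR_RGB2BGR)
    if n=="side": x=cv2.resize(x[120:340,170:370],None,fx=2.7,fy=2.7)
    cv2.imwrite(f"pics/{n}1.png",x)
E
```

```text
[ 0.06  0.2   1.62 -0.    1.32 -0.59]
[513.77635058  41.13873502 190.78981537] [ 0.06676472 -0.16252483  0.62516122] 4.9667
```

View pics/side1.png

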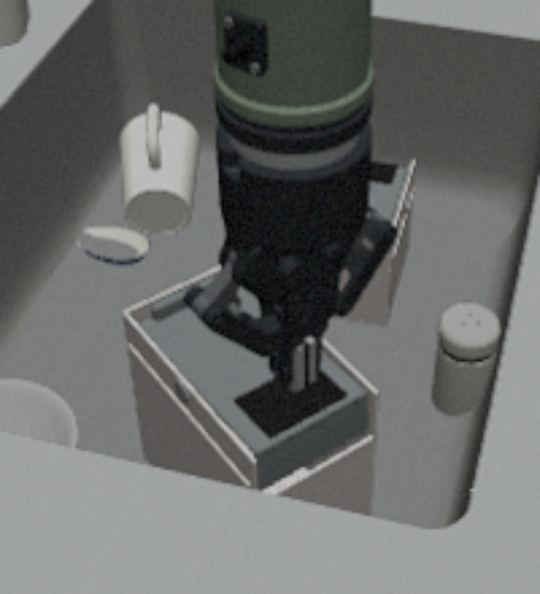

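View pics/wrist1.png

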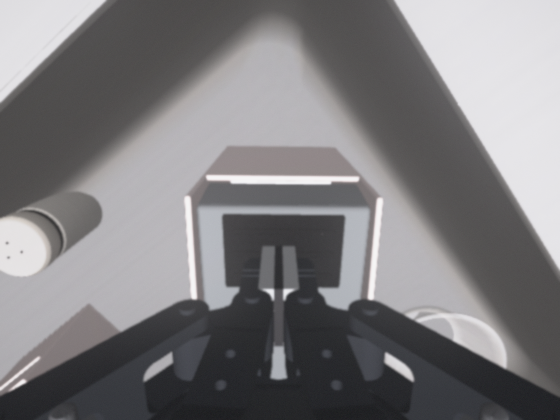

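The fingertips are a little above the middle of the pad and centred between the side walls. In the wrist view they're at about (278,250) and the pad spans (223–343, 215–288). Pressing in small steps while watching the force.

```bash
python3 - <<'E'
from h import *
z=178
while z>=141:
    env.move_straight(PT+[0,0,z],vel=60)
    f=np.array(env.read_wrist_force()); print(z,round(float(env.read_ee_pos()[2]),1),f.round(1))
    if np.linalg.norm(f)>12: break
    z-=3
print(env.read_time())
im=env.get_image("side"); x=cv2.cvtColor(im["pixels"],cv2.COLOR_RGB2BGR)
cv2.imwrite("pics/side2.png",cv2.resize(x[120:340,170:370],None,fx=2.7,fy=2.7))
E
```

```text
178 177.5 [-0.6 -0.   1. ]
175 174.9 [-0.  -0.6 -0.2]
172 171.8 [-0.4  0.1 -0.1]
169 168.8 [ 0.6 -0.3  0.8]
166 165.7 [-0.2  1.1  0.4]
163 162.8 [-0.2  0.   0.6]
160 159.8 [-0.6  1.   1.1]
157 156.7 [-0.4  1.1 -0.4]
154 153.7 [ 0.4 -0.4  0.5]
151 150.7 [ 0.1 -0.6  0.3]
148 149.4 [-3.  -0.1 11.8]
7.9167
```

View pics/side2.png

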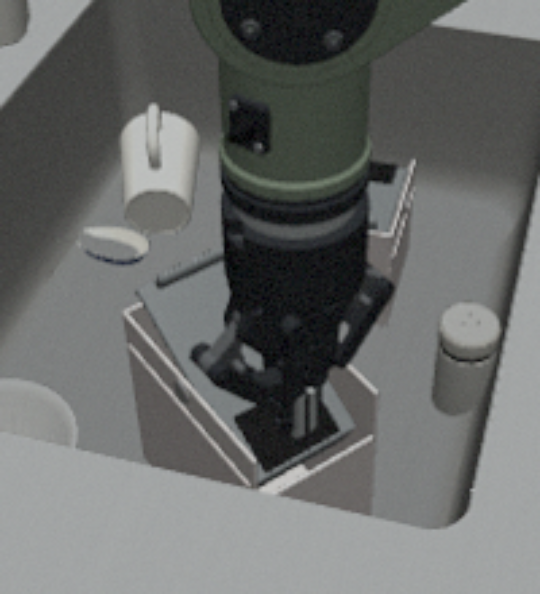

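The lid has tipped, with the pad end down and the lip up at about (190,265). The tip stopped at 124 mm, which is the height expected at the lid's stop. Retreating to check.

```bash
python3 - <<'E'
from h import *
env.move_straight(PT+[0,0,300],vel=120)
env.reach([400,-350,330],np.load("q.npy"))
print(env.read_time())
a=[]
for n,(r,c) in(("side",(120,170)),("top",(130,140))):
    im=env.get_image(n); x=cv2.cvtColor(im["pixels"],cv2.COLOR_RGB2BGR)
    if n=="top": print(proj(im,[C-48*ex+[0,0,147],C+ [0,0,150]]))
    a.append(cv2.resize(x[r:r+200,c:c+200],(400,400)))
cv2.imwrite("pics/fin.png",np.hstack(a))
E
```

```text
10.8917
[[178.92550571 201.21424576]
 [199.0374014  186.92330062]]
```

View pics/fin.png

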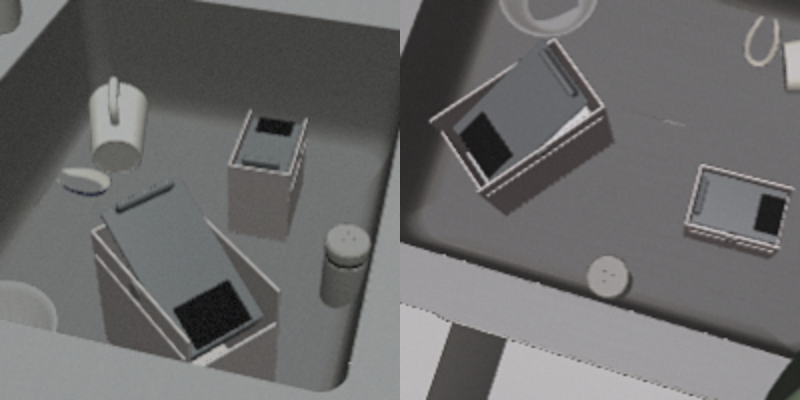

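The lid stands fully tipped with the lip up (left half, at about (145,195)). The caddy hasn't moved, the small lid is level, and the arm is clear.

```bash
python3 -c "
from workcell import env
print(env.sign_off())"
```

```text
the job is handed in; nothing more can be done
None
```

The larger scrap caddy's lid is open and stays open, pressed down to its stop; the caddy stands where it was, the small caddy's lid was not touched, and I handed the job in after about 11 s of robot time.

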